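# Set the hold-down of a bench shaper over a stand foot

## Robot

A 6-joint arm with a two-finger parallel gripper is mounted at the origin on the work surface. World frame = base frame: x ahead of the robot, y to its left, z up, the work surface at z = 0. Lengths are in m, angles in rad, forces in N, time in s.
With the tool pointing down it reaches from about 0.25 to 0.725 m from the base axis. Payload 4 kg.
Tool frame: the origin (TCP) lies on the front face of the gripper's body, between the roots of the fingers; the fingertips stand 73 mm ahead of it and the grasp point (between the pads) lies 54 mm ahead of it; z points along the fingers, y is the direction in which the jaws open and shut (so a half turn about z gives the same grasp; the last joint's range is limited). The gripper opens to 85 mm and grips with 20 to 120 N. Pads are 22 mm wide; open, the fingers measure 114 mm over their backs; the gripper's body (76 mm by 85 mm) begins 54 mm behind the grasp point. The pads swing forward as they close: fully open they stand 13 mm farther back than shut.
Start: joints at [-1.148, 0.241, 0.005, 1.335, 0, 1.571], TCP at [0.205, -0.456, 0.304] pointing down, gripper open.
Joint ranges: [-2.72, 2.72], [-1.05, 1.87], [-1.09, 1.28], [-1.99, 2.15], [-1.42, 1.44], [-3.14, 3.14]. Speed limits (rad/s): [2.79, 2.79, 3.14, 3.14, 3.14, 3.14].

## Interface

Orientations are given as a unit quaternion [x, y, z, w].
In Python, from workcell import sensors, camera, order gives the robot as it stands. The module is installed in compiled form; this text tells all that it offers.
- The arm moves only by the shell command python3 -m inch 'ROWS'. ROWS is JSON, one flat list of numbers, 5 for each row, row after row: the opening, from -1 (shut) to 1 (fully open), then the shift along the tool's x, y, z in mm, then the turn about the tool's z in units of 6 degrees (1.0 is 6 degrees). A call has 1 to 8 rows; each row is the pose to reach, as a shift and turn from the pose commanded when the call began, along the tool's axes at that moment; what a row does not reach only later rows make up. A row lasts 1/10 s, in which the tool goes at most 50 mm and 8.59 degrees, less where a joint would pass 70% of its speed; a pose out of reach is approached as far as the arm can. A call with a gripper value outside its range is refused whole. The fingers move at their own pace and stop on an object; the grip force is fixed at half the most. Time passes only in rows, so rows that repeat a pose let the fingers close. It gives the time, the measured TCP pose, the force and the opening at its end, in the units of the state.
- sensors.get_obs(): the state, without advancing time (a new reading comes with each control period).
- camera(name): name is "scene" or "side" or "wrist"; returns a dict with "pixels" (384x512x3 uint8, red, green, blue), "intrinsics" (3x3 intrinsics, pixels), "extrinsics" (4x4, takes a point from camera to world coordinates). Camera axes: x right, y down, z forward; pixel columns grow to the right and rows downward; lengths in m; the calibration is good to about 2 mm. A picture is of the moment at which its call begins. There is no depth.
- order.job_done(): hands the job in, once; it reports no verdict.
The state is a dict: "clock": time; "joint_pos": joint angles; "joint_vel": joint speeds; "tau": joint torques, N m; "eef_pos": TCP position; "tool_rot": TCP orientation; "ft_force": force on the tool from outside, world axes, zero at the start; "ft_torque": the same for the moment, N m; "grip_width": finger opening in m.
Only numpy, scipy, OpenCV 4.12 (cv2) and the standard library are available. Lean on these libraries where they do the work, as an engineer would, in place of code of your own. Each camera call takes 0.05 s, during which the arm holds its last target.

## Task

The beech stand foot on the bench shaper has had both ends cut, so give it a quarter turn and lay it flat on the table under the hold-down shoe, with one of its long edges tight against the fence for the next pass. Then run the knurled nut down clockwise until it bottoms out, back it off a quarter turn so that the foot just slides under the shoe, and finish still gripping the nut: do not let go, it has to be held there while the pass is run. Leave the tin, the wrench and the brush alone.

Things in the scene. Friction and masses are not known exactly. Their poses are not given: they have to be found in the camera images.
- shaper: Bench shaper, fixed; place and yaw vary. Grey-green housing, aluminium table 80 mm above the bench (local x -150..130, y -170..170 mm). Origin on the bench under it; z up, +x from the open front to the fence, +y along the fence to the cutter. On the -y side behind the fence stands the hold-down: a 12 mm stud at x 78, y -60, top 84 mm above the table, and an 8 mm heel post at x 108, 50 mm high.
- fence_face (a point): On the fence's flat face, at table level, straight in front of the hold-down stud; the middle of the foot's long edge belongs here, give or take 15 mm along the fence. Axes as the shaper's; the face looks to -x. The aluminium fence is 24 mm high, 20 mm thick and runs along y from 105 mm on the -y side to 230 mm on the +y side, broken from 110 to 160 mm by the cutter under its clear guard.
- shoe (a point): Centre of the underside of the black hold-down shoe, 22 (x) x 26 (y) x 12 mm, axes as the shaper's. It hangs 16 mm in front of the fence's face under a steel strap 24 mm wide and 8 mm thick that runs back over the fence to the stud. It is 18 mm above the table, just touching the foot, with the nut bottomed (strap's top then 38 mm above the table), 0.95 mm higher per rad the nut is undone.
- foot: Workpiece: beech block 64 x 44 x 18 mm, about 36 g, dark dowel hole in its top. Local x along its 64 mm length, z up, origin at the centre of its underside. Both 44 mm ends are cut: a 4 mm step takes off the top 6 mm (64 mm long up to 12 mm height, 56 mm above). It starts on the shaper's table with an end more or less towards the fence. Either long edge may go to the fence.
- nut_head (a point): Centre of the nut's knurled head on the stud behind the fence: steel cylinder 40 mm in diameter, 20 mm high, axis vertical, index line on top. Below it a shoulder 26 mm in diameter, 8 mm high, and a 2 mm washer stand on the strap. 58 mm above the table when bottomed, 0.95 mm higher per rad undone. The stud stands out 10 to 16 mm above the head.
- hold_nut (a joint): Turn of the knurled nut on its stud in rad, right-hand two-start thread of 6 mm lead: 0 = bottomed out, stops dead; grows as the nut is undone, counter-clockwise seen from above; up to 5.8. Starts 2.8 to 4.2 undone. About 0.06 N m turns it and it stays where it is left.
- wax_tin: Bystander: flat round metal tin, 76 mm in diameter, 26 mm high, on the bench at the infeed (-y) side of the shaper. Origin at its underside.
- wrench: Bystander: steel spanner lying on the bench at the +y side of the shaper.
- bench_brush: Bystander: brush lying on the bench at the +y side of the shaper, nearer the robot than the wrench.
Things that resemble listed ones, but are neither listed nor needed, are in the scene too. What is meant by the foot is not green or yellow, and is the larger of those in its own colour.

How it is judged:
On the way, in this order (a step that is already met when the one before it is completed fails the run):
1. the foot lies flat on the table under the shoe, a long edge against the fence (x of foot in the frame of fence_face above -0.0245 m and y of foot in the frame of fence_face between -0.019 and 0.019 m and z of foot in the frame of fence_face between -0.003 and 0.002 m and angle between foot's own z axis and vertical below 0.06 rad and angle between the x axis of foot and the y axis of shaper, either way round below 0.06 rad), for 0.2 s.
2. the nut is run down until it bottoms out (value of joint hold_nut below 0.08 rad), for 0.1 s.
At the end, for the whole second after the job is handed in: The nut stands a quarter turn up from its bottom (1.2 to 1.95 rad), still, gripped by the fingers with more than 2 N; the foot lies flat (within 0.06 rad, 2 mm) on the table with a long edge within 2.5 mm and 0.06 rad of the fence, its middle within 19 mm of the shoe's centre line (all of step 1 and value of joint hold_nut between 1.2 and 1.95 rad and velocity of joint hold_nut between -0.05 and 0.05 rad/s and contact force between the fingers and hold_nut above 2 N); the arm keeps its last pose, push and grip.
It fails at once if the tin, the wrench or the brush is disturbed (moved over 30 mm) (distance of any of wax_tin, wrench, bench_brush from where it was at the start of the episode above 0.03 m).
It also fails if it takes over 72 s, if anything falls off the work surface, if the arm or the gripper's body presses on something with over 40 N, if the wrist force passes 120 N, or if a joint passes its speed limit or range.

## Working session

There is one attempt and no reset: what is moved stays moved. The work goes in short steps, Python scripts to look and compute and a shell command to move; the robot and the scene stay as the last step left them, time stands still between calls to the robot, and variables do not carry over. Pictures are saved under pics/ and viewed, and the job is handed in when it is done.

```bash
mkdir -p pics; ls
python3 - <<'E'
from workcell import sensors, camera, order
import cv2, numpy as np
o=sensors.get_obs()
for k,v in o.items(): print(k,np.round(v,4))
for n in ("scene","side","wrist"):
    c=camera(n); cv2.imwrite(f"pics/a_{n}.png",c["pixels"][:,:,::-1])
    np.savez(f"a_{n}.npz",**c)
    print(n,np.round(c["intrinsics"],1).tolist(),np.round(c["extrinsics"],3).tolist())
E
```

```text
pics
clock 0.0
joint_pos [-1.148   0.2414  0.0037  1.3352  0.      1.5708]
joint_vel [-0.0011 -0.0006  0.001  -0.0027  0.0012 -0.0005]
tau [-1.40000e-03 -3.72320e+01  2.52408e+01  1.69000e-02 -2.00000e-04
 -0.00000e+00]
eef_pos [ 0.205  -0.4555  0.303 ]
tool_rot [ 9.777e-01  2.098e-01 -2.000e-04 -1.000e-03]
ft_force [ 0.3214 -0.2618 -0.8293]
ft_torque [0.0104 0.0294 0.038 ]
grip_width 0.0851
scene [[348.6, 0.0, 258.6], [0.0, 348.6, 186.1], [0.0, 0.0, 1.0]] [[0.399, 0.599, -0.695, 1.127], [0.917, -0.241, 0.318, -0.21], [0.023, -0.764, -0.645, 0.665], [0.0, 0.0, 0.0, 1.0]]
side [[419.1, 0.0, 255.4], [0.0, 419.1, 186.7], [0.0, 0.0, 1.0]] [[0.998, -0.026, 0.066, 0.417], [-0.067, -0.635, 0.77, -0.765], [0.022, -0.772, -0.635, 0.799], [0.0, 0.0, 0.0, 1.0]]
wrist [[294.0, 0.0, 255.4], [0.0, 294.0, 190.9], [0.0, 0.0, 1.0]] [[0.41, -0.866, -0.286, 0.278], [-0.912, -0.39, -0.127, -0.422], [-0.002, 0.313, -0.95, 0.373], [0.0, 0.0, 0.0, 1.0]]
```

View pics/a_scene.png

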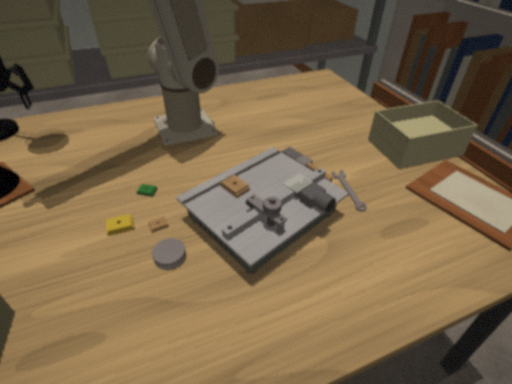

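View pics/a_side.png

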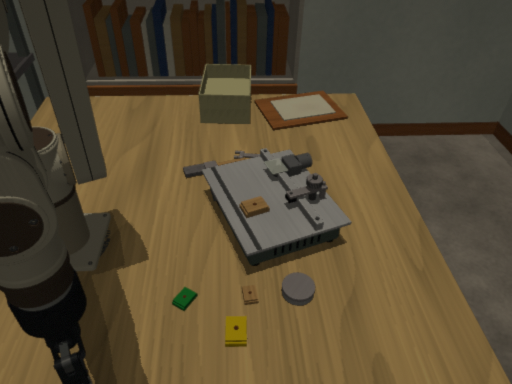

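View pics/a_wrist.png

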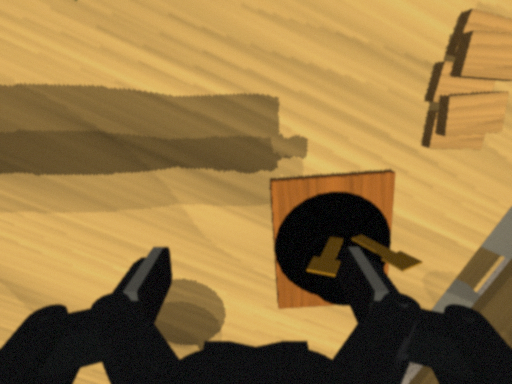

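The scene view has the shaper around (260,205), the foot at (235,185), the nut at (271,205), the tin at (170,253) and the wrench at (350,190). The side view has the foot at (254,207) and the nut at (316,183). I'll enlarge both.

Run:
```python
import cv2
a=cv2.imread("pics/a_scene.png")[140:280,165:375]; cv2.imwrite("pics/a_scene_z.png",cv2.resize(a,None,fx=3.8,fy=3.8,interpolation=cv2.INTER_CUBIC))
a=cv2.imread("pics/a_side.png")[140:270,175:355]; cv2.imwrite("pics/a_side_z.png",cv2.resize(a,None,fx=4.4,fy=4.4,interpolation=cv2.INTER_CUBIC))
```

```text
(no output)
```

View pics/a_scene_z.png

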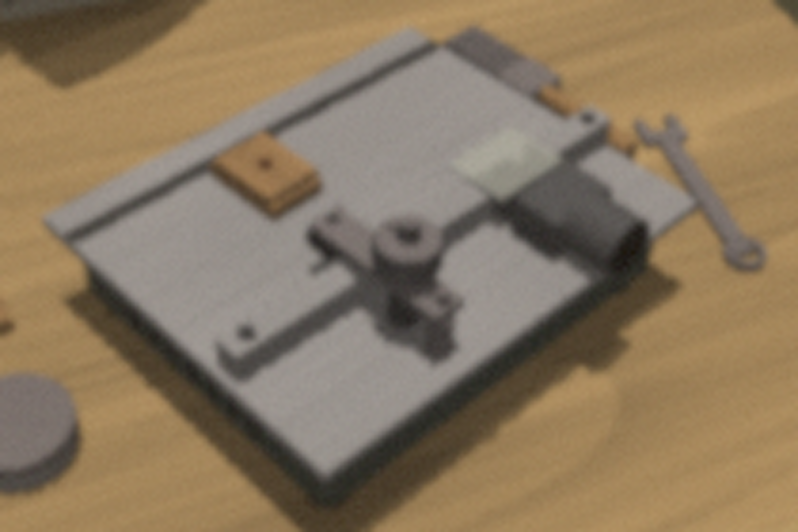

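View pics/a_side_z.png

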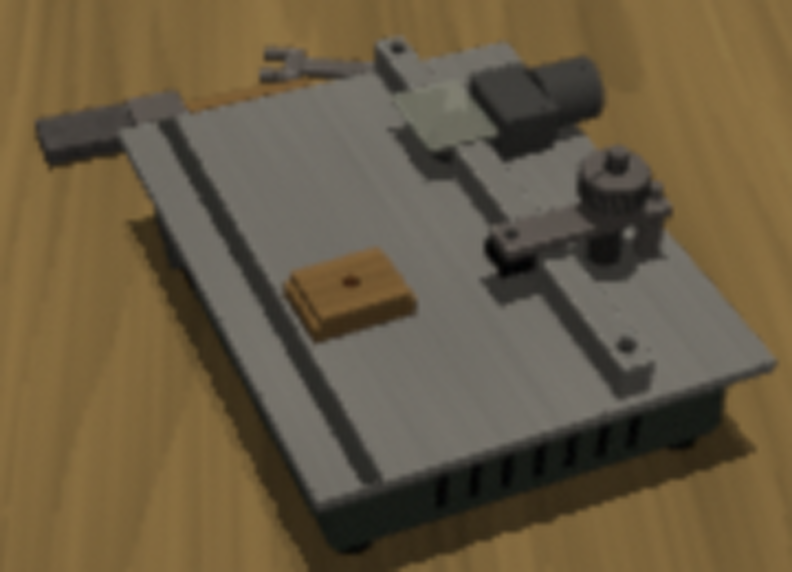

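```bash
cat > h.py <<'E'
import numpy as np, cv2
def ray(c,uv):
    K,E=c["intrinsics"],c["extrinsics"]
    d=E[:3,:3]@np.linalg.solve(K,np.array([uv[0],uv[1],1.])); return E[:3,3],d
def on(c,uv,z):
    o,d=ray(c,uv); return o+d*(z-o[2])/d[2]
def tri(c1,u1,c2,u2):
    o1,d1=ray(c1,u1);o2,d2=ray(c2,u2)
    t=np.linalg.lstsq(np.c_[d1,-d2],o2-o1,rcond=None)[0]
    a=o1+d1*t[0];b=o2+d2*t[1]; return (a+b)/2,np.linalg.norm(a-b)
def proj(c,p):
    E=np.linalg.inv(c["extrinsics"]); q=c["intrinsics"]@(E[:3,:3]@p+E[:3,3]); return q[:2]/q[2]
E
python3 - <<'E'
from h import *
sc=np.load("a_scene.npz");si=np.load("a_side.npz")
zs=lambda u:(u[0]/3.8+165-.4,u[1]/3.8+140-.4); zi=lambda u:(u[0]/4.4+175-.4,u[1]/4.4+140-.4)
S=dict(A=(45,218),B=(322,480),C=(415,30),D=(700,200)); I=dict(A=(318,505),B=(775,364),C=(123,130),D=(507,43))
loc=dict(A=(-.15,-.17),B=(.13,-.17),C=(-.15,.17),D=(.13,.17))
P=[];L=[]
for k in S:
    a=on(sc,zs(S[k]),.08);b=on(si,zi(I[k]),.08);t,e=tri(sc,zs(S[k]),si,zi(I[k]))
    print(k,a[:2].round(4),b[:2].round(4),t.round(4),round(e,4)); 
    P+=[(a[:2]+b[:2])/2];L+=[loc[k]]
P=np.array(P);L=np.array(L)
pc=P-P.mean(0);lc=L-L.mean(0)
U,s,Vt=np.linalg.svd(lc.T@pc); R=(U@Vt).T
yaw=np.arctan2(R[1,0],R[0,0]);o=P.mean(0)-R@L.mean(0)
print("yaw",yaw,"o",o,"res",(P-(L@R.T+o)).round(4).tolist())
np.savez("sh.npz",R=R,o=o,yaw=yaw)
toL=lambda p:R.T@(p[:2]-o)
for n,a,b in [("fence hole near",(245,332),(627,344)),("fence hole far",(588,118),(398,47)),("foot hole",(265,164),(351,282)),("stud top",(409,231),(617,153)),("shoe bolt",(335,218),(509,233)),("heel",(440,297),(655,200))]:
    t,e=tri(sc,zs(a),si,zi(b)); print(n,t.round(4),round(e,4),"local",toL(t).round(4))
for n,c,u in [("fence -y end low front",si,(617,398)),]:
    pass
E
```

```text
A [ 0.4586 -0.1282] [ 0.4562 -0.1327] [ 0.456  -0.1286  0.0767] 0.0021
B [ 0.7217 -0.0401] [ 0.7173 -0.0412] [ 0.7189 -0.0386  0.0767] 0.0012
C [0.349  0.1924] [0.3472 0.1905] [0.3469 0.1933 0.0782] 0.0006
D [0.6058 0.2842] [0.6082 0.2801] [0.6078 0.2818 0.0807] 0.0031
yaw 0.3323433473826673 o [0.5424475  0.07887742] res [[0.0013, 0.0003], [-0.0013, -0.0012], [0.0029, 0.0008], [-0.0029, 0.0002]]
fence hole near [ 0.6286 -0.0497  0.1075] 0.0002 local [ 0.0395 -0.1496]
fence hole far [0.528  0.2387 0.1073] 0.0003 local [0.0385 0.1557]
foot hole [0.4825 0.0167 0.0992] 0.0006 local [-0.077  -0.0392]
stud top [0.6355 0.0489 0.1601] 0.0037 local [ 0.0782 -0.0587]
shoe bolt [0.5731 0.0291 0.1221] 0.0005 local [ 0.0127 -0.057 ]
heel [0.6616 0.0561 0.1237] 0.0045 local [ 0.1052 -0.0604]
```

Table corners, fence holes, stud and shoe agree with the stated layout to 2–3 mm (fence face at local x ≈ 0.029). Next is the foot's pose from its top face.

Run:
```python
from h import *
sh=np.load("sh.npz");R,o=sh["R"],sh["o"]
for n,roi in (("scene",(215,170,255,202)),("side",(235,192,275,222))):
    c=np.load(f"a_{n}.npz");im=np.ascontiguousarray(c["pixels"][:,:,::-1])
    hsv=cv2.cvtColor(im,cv2.COLOR_BGR2HSV); x0,y0,x1,y1=roi
    sub=hsv[y0:y1,x0:x1]
    m=((sub[...,1]>80)&(sub[...,0]<25)).astype(np.uint8)
    v=sub[...,2][m>0]; print(n,m.sum(),np.percentile(v,[5,25,50,75,95]))
    t,_=cv2.threshold(v.reshape(-1,1),0,255,cv2.THRESH_OTSU); print("otsu",t)
    top=cv2.morphologyEx(((m>0)&(sub[...,2]>t)).astype(np.uint8),cv2.MORPH_CLOSE,np.ones((3,3)))
    ys,xs=np.nonzero(top); 
    W=np.array([on(c,(x+x0,y+y0),.098)[:2] for x,y in zip(xs,ys)])
    Lc=(W-o)@R
    r=cv2.minAreaRect((Lc*1000).astype(np.float32)); print("top rect local mm",r, "mean",Lc.mean(0).round(4), "world",W.mean(0).round(4))
    vis=np.hstack([cv2.resize(im[y0:y1,x0:x1],None,fx=9,fy=9,interpolation=0),cv2.resize(cv2.cvtColor(top*255,cv2.COLOR_GRAY2BGR),None,fx=9,fy=9,interpolation=0)])
    cv2.imwrite(f"pics/foot_{n}.png",vis)
```

```text
scene 402 [ 87.05 113.   147.   155.   167.  ]
otsu 125.0
top rect local mm ((-101.65208435058594, -38.086448669433594), (102.52739715576172, 43.327266693115234), 0.323464035987854) mean [-0.0868 -0.0384] world [0.473  0.0143]
side 422 [ 57.    70.   112.   117.   122.95]
otsu 90.0
top rect local mm ((-79.72106170654297, -38.363609313964844), (63.1489372253418, 44.671512603759766), 3.1730356216430664) mean [-0.0794 -0.0386] world [0.48   0.0165]
```

Run:
```python
import cv2,numpy as np
a=cv2.imread("pics/foot_scene.png");b=cv2.imread("pics/foot_side.png")
w=max(a.shape[1],b.shape[1]);a=cv2.copyMakeBorder(a,0,0,0,w-a.shape[1],0);b=cv2.copyMakeBorder(b,0,0,0,w-b.shape[1],0)
cv2.imwrite("pics/foot_both.png",np.vstack([a,b]))
```

```text
(no output)
```

View pics/foot_both.png

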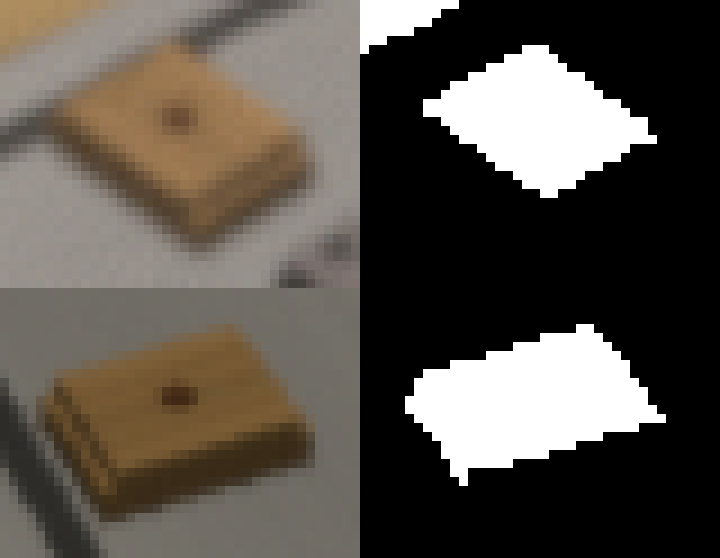

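Run:
```python
from h import *
sh=np.load("sh.npz");R,o=sh["R"],sh["o"]
c=np.load("a_scene.npz");im=np.ascontiguousarray(c["pixels"][:,:,::-1]);hsv=cv2.cvtColor(im,cv2.COLOR_BGR2HSV)
x0,y0,x1,y1=215,174,255,202
s=hsv[y0:y1,x0:x1];top=((s[...,1]>80)&(s[...,0]<25)&(s[...,2]>125)).astype(np.uint8)
top=cv2.morphologyEx(top,cv2.MORPH_CLOSE,np.ones((3,3)))
n,l,st,_=cv2.connectedComponentsWithStats(top);k=1+st[1:,4].argmax()
ys,xs=np.nonzero(l==k);W=np.array([on(c,(x+x0,y+y0),.098)[:2] for x,y in zip(xs,ys)]);L=(W-o)@R
print(cv2.minAreaRect((L*1000).astype(np.float32)),L.mean(0),W.mean(0))
# desired tool: pick
yaw=float(sh["yaw"]);
for nm,l in (("pick",(-.077,-.039)),("place",(.007,-.060)),("nut",(.078,-.060))): print(nm,(R@np.array(l)+o).round(4))
```

```text
((-79.4968490600586, -36.80776596069336), (46.00679397583008, 57.90669631958008), 89.83273315429688) [-0.07838783 -0.03787029] [0.48070455 0.01750463]
pick [0.4824 0.0169]
place [0.5686 0.0244]
nut [0.6358 0.0476]
```

```bash
cat >> h.py <<'E'
from workcell import sensors
def state():
    o=sensors.get_obs();x,y,z,w=o["tool_rot"]
    from scipy.spatial.transform import Rotation as Ro
    T=Ro.from_quat(o["tool_rot"]).as_matrix();h=np.degrees(np.arctan2(T[1,0],T[0,0]))
    return o,T,h
def go(p,h):
    o,T,h0=state();d=T.T@(np.array(p)-o["eef_pos"])*1000
    print("shift mm",d.round(1),"turn units",round(-((h-h0+180)%360-180)/6,2),"h",round(h0,2),"q",np.degrees(o["joint_pos"]).round(1),"clock",o["clock"])
E
python3 -c "
from h import *
go((.4812,.0172,.25),110)"
```

```text
shift mm [ 445.9 -317.8   53.7] turn units -14.3 h 24.22 q [-65.8  13.8   0.2  76.5  -0.   90. ] clock 0.15
```

```bash
python3 -m inch '[1,40,-28,0,-1.2, 1,80,-56,0,-2.4, 1,120,-85,5,-3.7, 1,160,-113,10,-5, 1,200,-142,15,-6.3, 1,240,-171,20,-7.6, 1,280,-200,25,-8.9, 1,320,-228,30,-10.2]'; python3 -c "
from h import *
go((.4812,.0172,.25),110)"
```

```text
clock: 0.95
eef_pos: [0.4038, -0.1148, 0.2737]
tool_rot: [0.733, 0.68, 0.0, 0.0]
ft_force: [0.7, -0.5, -0.0]
grip_width: 0.0854
shift mm [137.4  67.3  23.7] turn units -4.04 h 85.74 q [-15.9   5.7 -14.2  70.1  -0.   78.4] clock 0.95
```

```bash
python3 -m inch '[1,35,17,5,-1, 1,70,34,10,-2, 1,105,51,16,-3, 1,137,67,24,-4, 1,137,67,24,-4, 1,137,67,24,-4]'
python3 - <<'E'
from h import *
from workcell import camera
go((.4812,.0172,.25),110)
c=camera("wrist");np.savez("b_wrist.npz",**c);cv2.imwrite("pics/b_wrist.png",c["pixels"][:,:,::-1])
E
```

```text
clock: 1.55
eef_pos: [0.4808, 0.0151, 0.2492]
tool_rot: [0.577, 0.817, -0.001, -0.001]
ft_force: [-0.6, -0.8, -0.6]
grip_width: 0.0857
shift mm [ 1.9  1.1 -0.8] turn units -0.09 h 109.49 q [ 1.8 13.6 -8.4 68.2 -0.  72.3] clock 1.55
```

View pics/b_wrist.png

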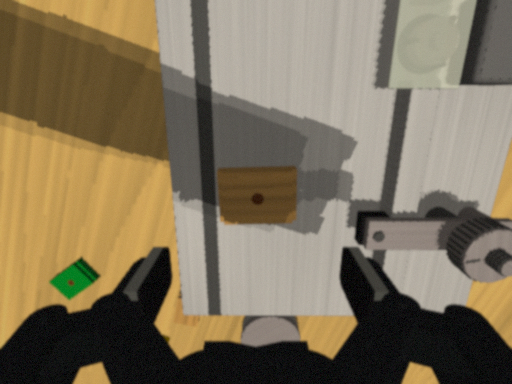

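The wrist view shows the foot at (258,195) between the fingers, the shoe bolt at (378,237), and the nut head near (482,248). I'll refine the foot's position from here.

Run:
```python
from h import *
sh=np.load("sh.npz");R,o=sh["R"],sh["o"]
c=np.load("b_wrist.npz");im=np.ascontiguousarray(c["pixels"][:,:,::-1]);hsv=cv2.cvtColor(im,cv2.COLOR_BGR2HSV)
x0,y0,x1,y1=213,150,310,240
s=hsv[y0:y1,x0:x1];m=((s[...,1]>90)).astype(np.uint8)
m=cv2.morphologyEx(m,cv2.MORPH_CLOSE,np.ones((7,7)))
n,l,st,_=cv2.connectedComponentsWithStats(m);k=1+st[1:,4].argmax();print(st[k])
ct=max(cv2.findContours((l==k).astype(np.uint8),0,2)[0],key=cv2.contourArea).reshape(-1,2)
for z in (.092,.098):
    W=np.array([on(c,(x+x0,y+y0),z)[:2] for x,y in ct]);L=(W-o)@R
    print(z,cv2.minAreaRect((L*1000).astype(np.float32)))
print("hole",(lambda p:(p,R.T@(p[:2]-o)))(on(c,(257.5,198.5),.098)))
for n,u,z in (("shoebolt",(378,237),.122),("shoe front L",(357,212),.121),("shoe front R",(357,243),.121)):
    p=on(c,u,z);print(n,p,R.T@(p[:2]-o))
cv2.imwrite("pics/b_z.png",cv2.resize(im[160:320,340:512],None,fx=3.7,fy=3.7,interpolation=cv2.INTER_CUBIC))
cv2.imwrite("pics/b_z2.png",cv2.resize(im[150:240,200:320],None,fx=6,fy=6,interpolation=cv2.INTER_CUBIC))
```

```text
[   4   16   80   59 4366]
0.092 ((-78.20646667480469, -38.10575866699219), (63.62245178222656, 48.97446060180664), 2.091726541519165)
0.098 ((-78.25117492675781, -36.012535095214844), (61.939964294433594, 47.67932891845703), 2.091728687286377)
hole (array([0.48122818, 0.01730652, 0.098     ]), array([-0.07795748, -0.03822841]))
shoebolt [0.57282348 0.02666417 0.122     ] [ 0.01167877 -0.0592666 ]
shoe front L [0.54988223 0.03935671 0.121     ] [-0.00586609 -0.0397838 ]
shoe front R [0.56083733 0.01655    0.121     ] [-0.00295133 -0.06491673]
```

View pics/b_z.png

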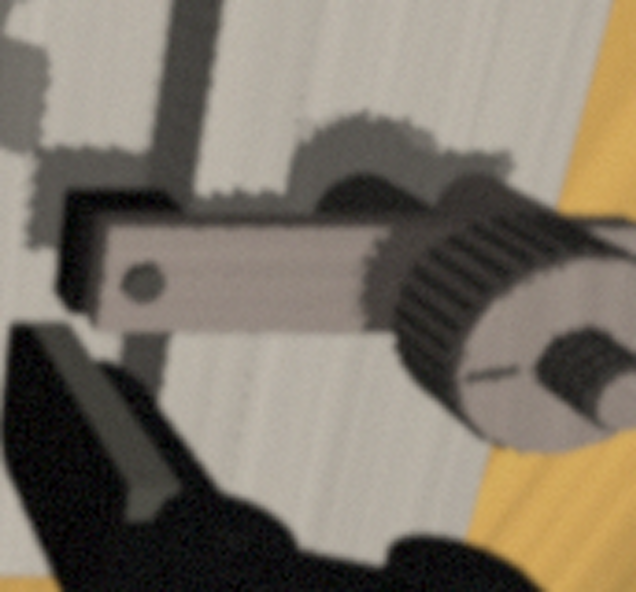

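View pics/b_z2.png

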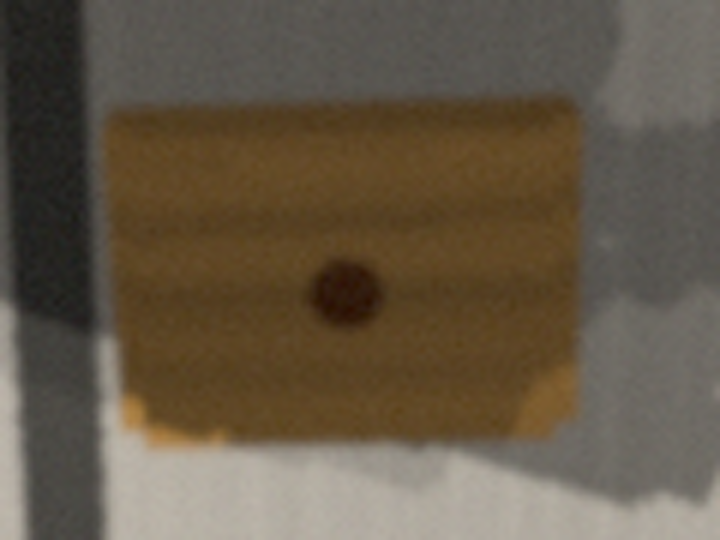

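The hole at (257,198) gives the foot centre as (0.481, 0.017), matching the earlier value, with a turn of about +2°. Going down.

```bash
python3 -c "
from h import *
go((.4812,.0172,.149),111)"
```

```text
shift mm [  2.5   1.7 100.6] turn units -0.27 h 109.41 q [ 1.7 13.5 -8.4 68.2 -0.  72.3] clock 1.6
```

```bash
python3 -m inch '[1,2.5,1.7,30,-0.27, 1,2.5,1.7,60,-0.27, 1,2.5,1.7,85,-0.27, 1,2.5,1.7,97,-0.27, 1,2.5,1.7,100,-0.27, 1,2.5,1.7,100,-0.27, 1,2.5,1.7,100,-0.27]'
python3 - <<'E'
from h import *
from workcell import camera
go((.4812,.0172,.149),111)
c=camera("side");cv2.imwrite("pics/c_side.png",cv2.resize(c["pixels"][140:270,175:355,::-1],None,fx=4.4,fy=4.4,interpolation=cv2.INTER_CUBIC))
E
```

```text
clock: 2.3
eef_pos: [0.4825, 0.0168, 0.151]
tool_rot: [0.567, 0.824, 0.001, 0.001]
ft_force: [1.1, 0.3, 0.1]
grip_width: 0.0853
shift mm [ 0.8 -1.1  2. ] turn units -0.0 h 110.97 q [  2.   19.  -17.   53.9  -0.   71. ] clock 2.3
```

View pics/c_side.png

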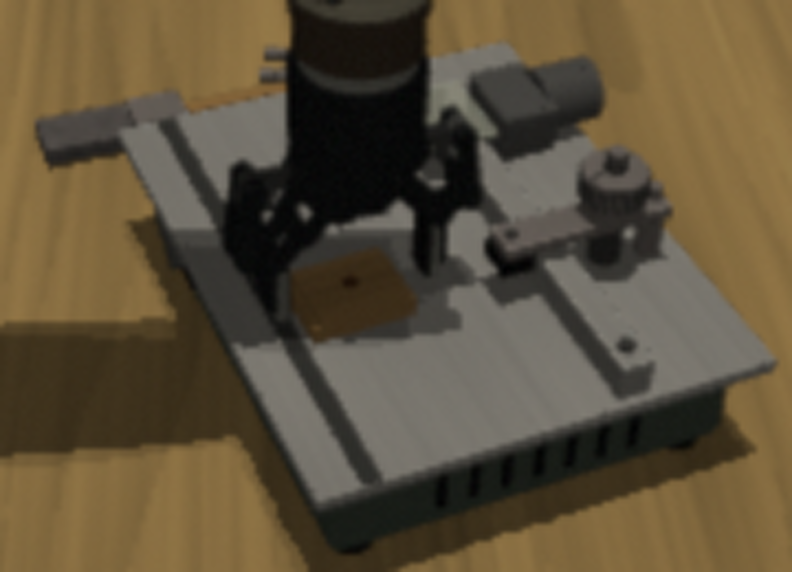

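The fingers stand either side of the foot (zoomed view, about (275,310) and (430,265)), level with the ends. I'll go down another 2 mm and close.

```bash
python3 -m inch '[1,0,0,2,0, 0.4,0,0,2,0, 0.2,0,0,2,0, 0.0,0,0,2,0, -0.2,0,0,2,0, -0.4,0,0,2,0, -1,0,0,2,0, -1,0,0,2,0]'; python3 -m inch '[-1,0,0,0,0,-1,0,0,0,0,-1,0,0,0,0]'
```

```text
clock: 3.15
eef_pos: [0.4824, 0.0175, 0.1487]
tool_rot: [0.566, 0.824, 0.0, 0.001]
ft_force: [-1.1, -0.4, 5.6]
grip_width: 0.0624
clock: 3.45
eef_pos: [0.4824, 0.0175, 0.1487]
tool_rot: [0.566, 0.824, 0.0, 0.001]
ft_force: [-0.8, 0.5, 5.8]
grip_width: 0.0622
```

```bash
python3 -m inch '[-1,0,0,-10,0,-1,0,0,-20,0,-1,0,0,-30,-1,-1,0,0,-30,-2.3,-1,0,0,-30,-3.6,-1,0,0,-30,-4.9,-1,0,0,-30,-6.2,-1,0,0,-30,-7.3]'
python3 - <<'E'
from h import *
sh=np.load("sh.npz");R,o=sh["R"],sh["o"]
p=R@np.array([-.043,-.06])+o
go((*p,.179),199.04)
E
```

```text
clock: 4.25
eef_pos: [0.482, 0.0174, 0.1786]
tool_rot: [0.215, 0.977, 0.0, 0.0]
ft_force: [-0.8, -0.1, -0.4]
grip_width: 0.0621
shift mm [-39.6   8.1  -0.4] turn units -7.32 h 155.14 q [  2.1  17.2 -14.8  57.9   0.   26.9] clock 4.25
```

```bash
python3 -m inch '[-1,-6,1,0,-1.2,-1,-12,2,0,-2.4,-1,-18,4,0,-3.6,-1,-24,5,0,-4.8,-1,-30,6,0,-6,-1,-36,7,0,-7,-1,-39.6,8,0,-7.3,-1,-39.6,8,0,-7.3]'
python3 - <<'E'
from h import *
from workcell import camera
sh=np.load("sh.npz");R,o=sh["R"],sh["o"]
p=R@np.array([-.043,-.06])+o
go((*p,.150),199.04)
for n in("side","scene"):
    c=camera(n);np.savez(f"d_{n}.npz",**c)
    cv2.imwrite(f"pics/d_{n}.png",cv2.resize(c["pixels"][130:270,175:355,::-1],None,fx=4.2,fy=4.2,interpolation=cv2.INTER_CUBIC))
E
```

```text
clock: 5.05
eef_pos: [0.5217, 0.0077, 0.1785]
tool_rot: [-0.162, 0.987, -0.0, 0.0]
ft_force: [-0.3, -0.5, -0.2]
grip_width: 0.0621
shift mm [ 0.2  0.5 28.5] turn units -0.07 h -161.37 q [  0.8  21.3  -8.9  59.8   0.  -17.8] clock 5.05
```

View pics/d_side.png

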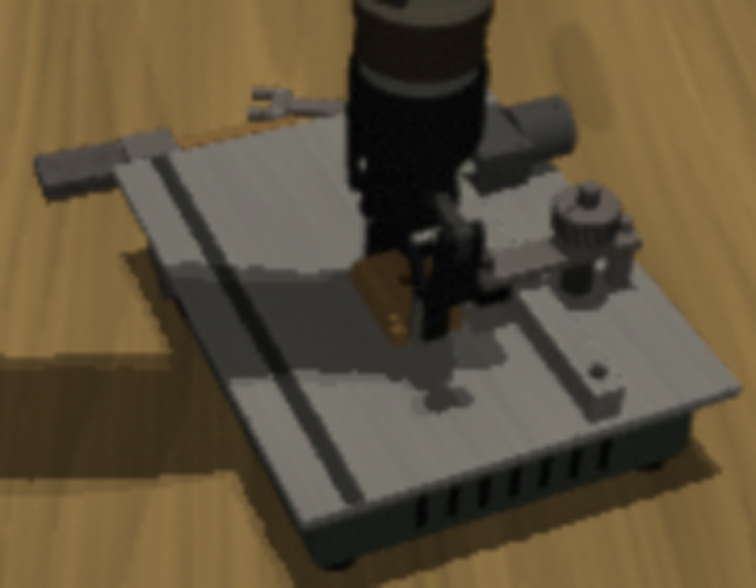

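View pics/d_scene.png

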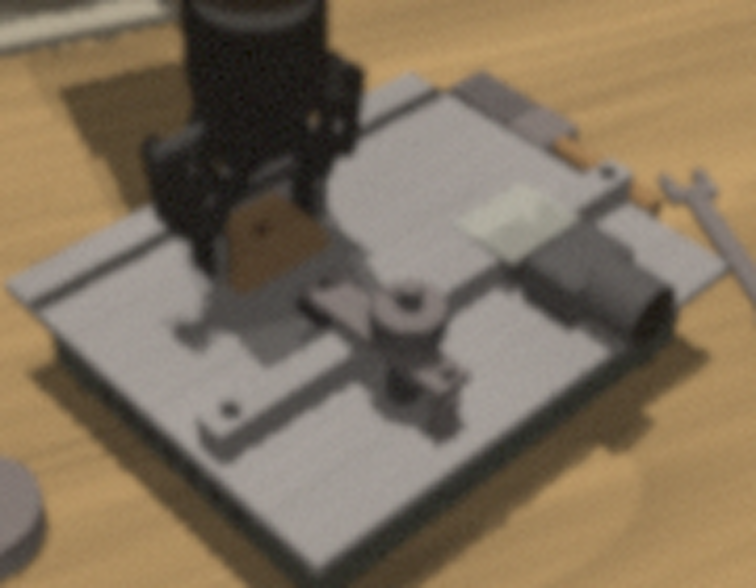

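Run:
```python
from h import *
from workcell import camera
sc=np.load("d_scene.npz");si=np.load("d_side.npz")
f=lambda u:(u[0]/4.2+175-.4,u[1]/4.2+130-.4)
sh=np.load("sh.npz");R,o=sh["R"],sh["o"]
p,e=tri(sc,f((262,228)),si,f((406,281)));print("hole",p,e,R.T@(p[:2]-o), "tcp",R.T@(sensors.get_obs()["eef_pos"][:2]-o))
for n,b in(("scene",(225,165,260,210)),("side",(250,180,295,220))):
    c=np.load(f"d_{n}.npz");x0,y0,x1,y1=b
    cv2.imwrite(f"pics/d2_{n}.png",cv2.resize(cv2.convertScaleAbs(c["pixels"][y0:y1,x0:x1,::-1],alpha=1.8),None,fx=13,fy=13,interpolation=cv2.INTER_CUBIC))
    
c=camera("wrist");np.savez("d_wrist.npz",**c);cv2.imwrite("pics/d_wrist.png",cv2.convertScaleAbs(c["pixels"][:,:,::-1],alpha=1.6))
```

```text
hole [0.5227562  0.00895887 0.12863355] 0.0012625406476252266 [-0.04142536 -0.05966817] tcp [-0.04337484 -0.06019263]
```

View pics/d2_scene.png

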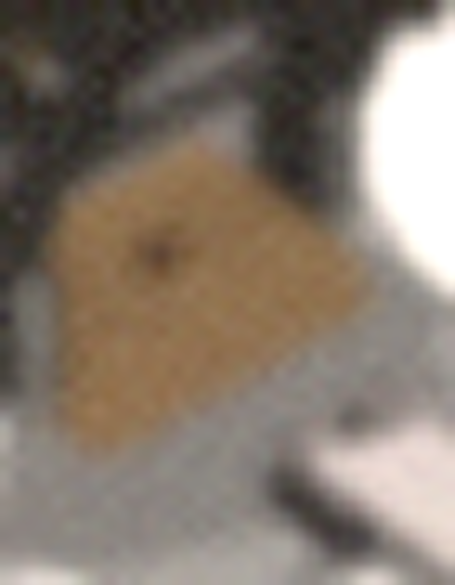

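View pics/d2_side.png

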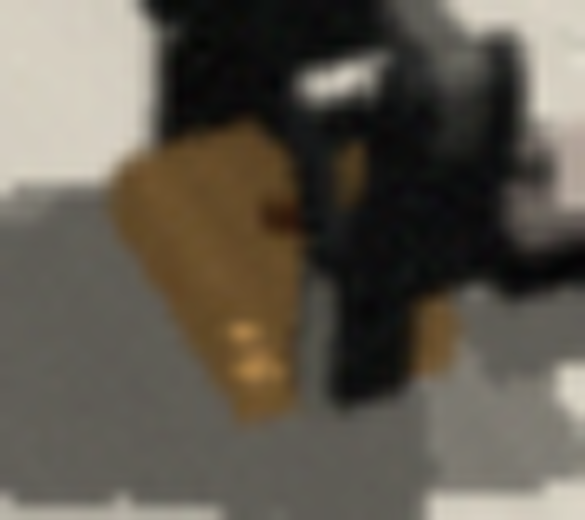

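View pics/d_wrist.png

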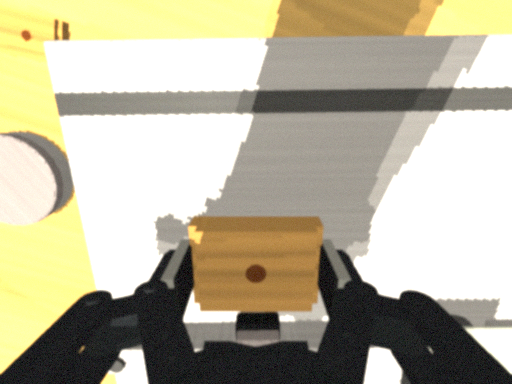

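The foot is flat in the jaws, its hole at (257,273) in the wrist view and centred. Its height of 0.1286 matches the 30 mm lift. I'll lower it to just above the table, then slide it towards the fence.

```bash
python3 -m inch '[-1,0,0.5,12,-0.07,-1,0,0.5,24,-0.07,-1,0,0.5,29,-0.07,-1,0,0.5,29,-0.07]'; python3 -m inch '[-1,-8,0,0,0,-1,-16,0,0,0,-1,-24,0,0,0,-1,-30,0,0,0,-1,-36,0,0,0,-1,-40,0,0,0,-1,-43,0,0,0,-1,-43,0,0,0]'
python3 - <<'E'
from h import *
sh=np.load("sh.npz");R,o=sh["R"],sh["o"]
go((*(R@np.array([.007,-.06])+o),.149),199.04);ob=sensors.get_obs()
print("tcp local",R.T@(ob["eef_pos"][:2]-o),ob["eef_pos"][2],"F local",R.T@np.array(ob["ft_force"][:2]),ob["ft_torque"])
E
```

```text
clock: 5.6
eef_pos: [0.52, 0.0083, 0.1487]
tool_rot: [-0.166, 0.986, 0.0, -0.001]
ft_force: [-2.6, -0.3, 6.7]
grip_width: 0.0622
clock: 6.4
eef_pos: [0.5623, 0.0226, 0.1487]
tool_rot: [-0.166, 0.986, 0.0, 0.0]
ft_force: [1.6, -0.2, 0.8]
grip_width: 0.0621
shift mm [-6.6 -0.3 -0.2] turn units 0.01 h -160.92 q [  2.3  27.1  -4.5  58.3   0.  -16.8] clock 6.4
tcp local [ 0.0003857  -0.05966718] 0.14874827545409353 F local [ 1.42042109 -0.71689461] [ 0.10299162 -0.11973246  0.04338693]
```

Close now; pushing in small steps until contact shows up in the force.

```bash
python3 -m inch '[-1,-2,0,0,0,-1,-4,0,0,0,-1,-5,0,0,0,-1,-5,0,0,0]';python3 -m inch '[-1,-1,0,0,0,-1,-1.5,0,0,0,-1,-2,0,0,0,-1,-2,0,0,0]'
python3 - <<'E'
from h import *
sh=np.load("sh.npz");R,o=sh["R"],sh["o"]
ob=sensors.get_obs()
print("tcp local",R.T@(ob["eef_pos"][:2]-o),ob["eef_pos"][2],"F local",R.T@np.array(ob["ft_force"][:2]),ob["ft_torque"])
E
```

```text
clock: 6.8
eef_pos: [0.5665, 0.024, 0.1488]
tool_rot: [-0.166, 0.986, 0.0, 0.0]
ft_force: [-0.2, 0.2, 1.1]
grip_width: 0.0624
clock: 7.2
eef_pos: [0.5672, 0.0242, 0.1487]
tool_rot: [-0.166, 0.986, -0.0, -0.001]
ft_force: [-5.3, -1.3, 4.7]
grip_width: 0.0624
tcp local [ 0.00556276 -0.05972076] 0.1487458853856898 F local [-5.44089202  0.53245431] [-0.23581293  0.97200414  0.14988203]
```

```bash
python3 -m inch '[-1,-1,0,0,0,-1,-2,0,0,0,-1,-2,0,0,0,-1,-2,0,0,0]'
python3 - <<'E'
from h import *
from workcell import camera
sh=np.load("sh.npz");R,o=sh["R"],sh["o"]
ob=sensors.get_obs()
print("tcp local",R.T@(ob["eef_pos"][:2]-o),ob["eef_pos"][2],"F local",R.T@np.array(ob["ft_force"][:2]),ob["ft_torque"])
for n,b in(("scene",(215,160,325,235)),("side",(240,160,350,235)),("wrist",(130,160,390,384))):
    c=camera(n);np.savez(f"e_{n}.npz",**c);x0,y0,x1,y1=b
    cv2.imwrite(f"pics/e_{n}.png",cv2.resize(cv2.convertScaleAbs(c["pixels"][y0:y1,x0:x1,::-1],alpha=1.6),(700,int(700*(y1-y0)/(x1-x0))),interpolation=cv2.INTER_CUBIC))
E
```

```text
clock: 7.6
eef_pos: [0.5674, 0.0244, 0.1487]
tool_rot: [-0.165, 0.986, -0.001, -0.003]
ft_force: [-8.1, -3.9, 8.3]
grip_width: 0.0623
tcp local [ 0.00584956 -0.05967728] 0.14874643899592596 F local [-8.88606302 -1.01936036] [-0.62255952  1.87443703  0.18341347]
```

View pics/e_scene.png

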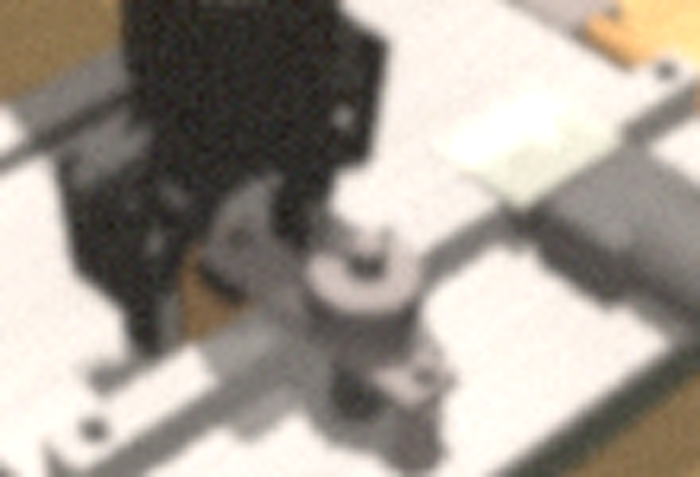

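View pics/e_side.png

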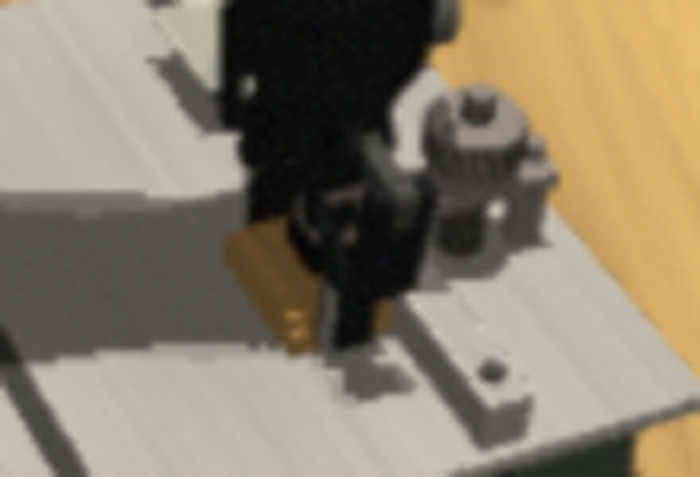

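View pics/e_wrist.png

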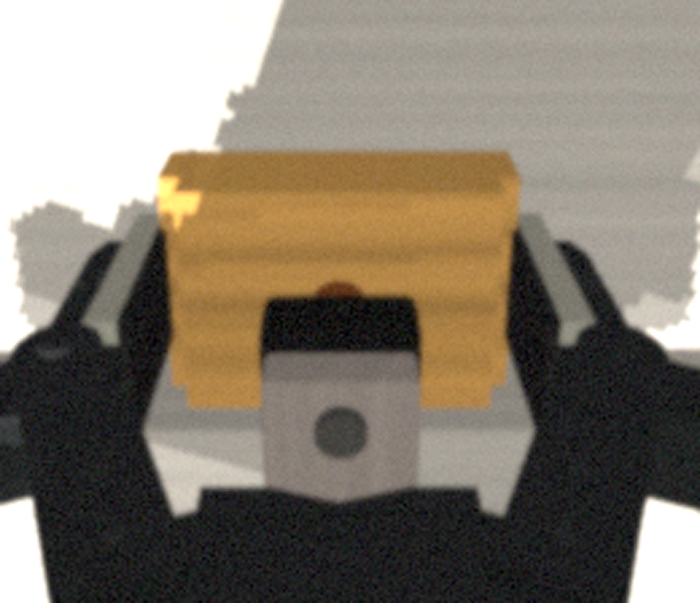

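The foot is under the shoe, centred on it (shoe at 265–415, foot at 165–515 in the zoomed wrist view), with its long edge at the fence. Releasing.

```bash
python3 -m inch '[0.55,0,0,0,0,0.65,0,0,0,0,0.75,0,0,0,0,0.75,0,0,0,0,0.75,0,0,0,0]'
python3 - <<'E'
from h import *
from workcell import camera
sh=np.load("sh.npz");R,o=sh["R"],sh["o"]
ob=sensors.get_obs()
print("tcp local",R.T@(ob["eef_pos"][:2]-o),ob["eef_pos"][2],"F local",R.T@np.array(ob["ft_force"][:2]),ob["ft_torque"])
for n,b in(("wrist",(130,160,390,384)),):
    c=camera(n);np.savez(f"f_{n}.npz",**c);x0,y0,x1,y1=b
    cv2.imwrite(f"pics/f_{n}.png",cv2.resize(cv2.convertScaleAbs(c["pixels"][y0:y1,x0:x1,::-1],alpha=1.6),(700,int(700*(y1-y0)/(x1-x0))),interpolation=cv2.INTER_CUBIC))
E
```

```text
clock: 8.25
eef_pos: [0.5704, 0.0254, 0.1489]
tool_rot: [-0.166, 0.986, 0.0, 0.0]
ft_force: [0.3, 0.1, -0.8]
grip_width: 0.0747
tcp local [ 0.00900445 -0.05968474] 0.14888138186552566 F local [0.31463137 0.01400364] [-0.01691254 -0.017424    0.01499592]
```

View pics/f_wrist.png

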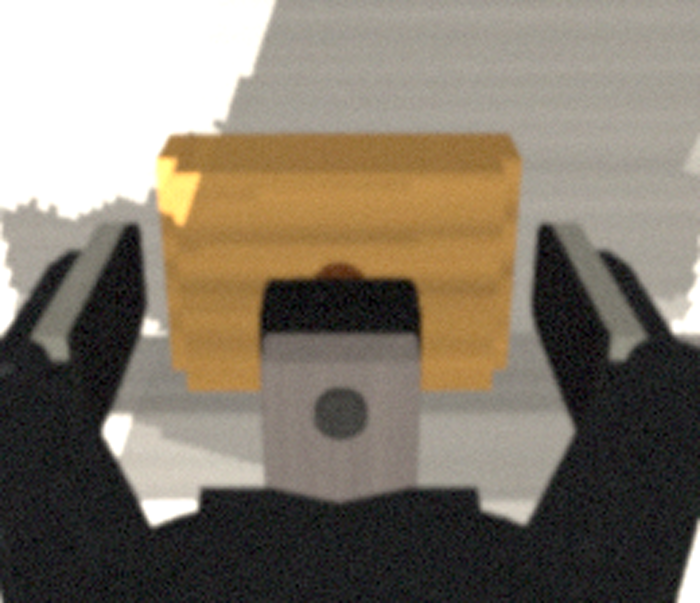

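Run:
```python
from h import *
sh=np.load("sh.npz");R,o=sh["R"],sh["o"]
c=np.load("f_wrist.npz");s=700/260
f=lambda u:(u[0]/s+130-.3,u[1]/s+160-.3)
L=lambda u,z:(R.T@(on(c,f(u),z)[:2]-o)).round(4)
print("foot rear top edge",L((220,391),.098),L((460,391),.098),"front top",L((165,158),.092),L((300,173),.098),L((515,158),.092))
for x in(140,220,460,550):print("fence top front edge @z.104",L((x,412),.104))
print("fence foot line (table)",L((130,338),.08),L((560,338),.08), "bolt",L((340,413),.122))
print("front lower edge at table",L((165,134),.08),L((515,134),.08))
im=c["pixels"];g=im.mean(2)
for col in(170,210,215,300,305): print(col,[int(v) for v in g[285:330,col]])
```

```text
foot rear top edge [ 0.0276 -0.0808] [ 0.0276 -0.0366] front top [-0.0164 -0.0891] [-0.0163 -0.0654] [-0.0164 -0.0283]
fence top front edge @z.104 [ 0.0271 -0.094 ]
fence top front edge @z.104 [ 0.0271 -0.0799]
fence top front edge @z.104 [ 0.0271 -0.0375]
fence top front edge @z.104 [ 0.0271 -0.0216]
fence foot line (table) [ 0.0292 -0.102 ] [ 0.0292 -0.0133] bolt [ 0.0117 -0.0587]
front lower edge at table [-0.0161 -0.0916] [-0.0161 -0.0257]
170 [15, 13, 20, 9, 10, 11, 21, 17, 18, 18, 11, 18, 17, 15, 12, 5, 15, 16, 13, 16, 17, 17, 16, 23, 19, 24, 32, 46, 72, 105, 139, 164, 182, 192, 195, 200, 192, 180, 158, 136, 109, 86, 60, 33, 26]
210 [75, 77, 74, 74, 74, 74, 77, 80, 79, 82, 81, 80, 83, 81, 79, 82, 80, 78, 81, 86, 83, 82, 81, 79, 79, 83, 82, 84, 90, 96, 99, 103, 99, 101, 102, 103, 98, 101, 99, 102, 102, 103, 106, 116, 120]
215 [74, 74, 72, 73, 74, 76, 77, 78, 79, 80, 82, 80, 79, 79, 79, 79, 77, 79, 84, 81, 82, 83, 84, 82, 83, 82, 82, 86, 91, 95, 100, 102, 101, 101, 100, 99, 101, 100, 99, 99, 100, 104, 103, 104, 110]
300 [73, 73, 72, 77, 70, 74, 80, 77, 79, 84, 85, 82, 80, 78, 79, 76, 78, 78, 79, 82, 82, 82, 85, 85, 85, 80, 82, 87, 89, 95, 99, 99, 101, 101, 100, 103, 100, 100, 100, 102, 101, 100, 99, 100, 100]
305 [76, 75, 72, 75, 75, 72, 72, 78, 82, 83, 83, 82, 80, 83, 81, 80, 79, 78, 81, 87, 86, 82, 83, 83, 83, 81, 84, 87, 90, 97, 98, 101, 99, 101, 104, 101, 102, 101, 104, 102, 101, 100, 102, 100, 99]
```

The foot's rear edge at x = 0.0276 agrees with the fence face at 0.027–0.029, and its y = −0.059 is centred. Straight up now, then over to the nut while unwinding the wrist.

```bash
python3 -m inch '[0.8,0,0,-5,0,0.9,0,0,-20,0,1,0,0,-45,0,1,0,0,-70,0,1,0,0,-95,0,1,0,0,-105,0,1,0,0,-105,0,1,0,0,-105,0]'
python3 - <<'E'
from h import *
sh=np.load("sh.npz");R,o=sh["R"],sh["o"]
go((*(R@np.array([.078,-.06])+o),.254),199.04)
E
```

```text
clock: 9.1
eef_pos: [0.5698, 0.0253, 0.2531]
tool_rot: [-0.166, 0.986, 0.0, -0.001]
ft_force: [-0.7, 0.2, -0.6]
grip_width: 0.0853
shift mm [-69.7  -0.4  -1. ] turn units 0.0 h -160.93 q [  2.5  23.2   5.9  72.8   0.  -16.5] clock 9.1
```

```bash
python3 -m inch '[1,-20,0,0,0,1,-40,0,0,0,1,-60,0,0,0,1,-69.7,-0.4,-1,0,1,-69.7,-0.4,-1,0,1,-69.7,-0.4,-1,0]'
python3 - <<'E'
from h import *
from workcell import camera
sh=np.load("sh.npz");R,o=sh["R"],sh["o"]
go((*(R@np.array([.078,-.06])+o),.254),199.04)
for n in("scene","side","wrist"):
    c=camera(n);np.savez(f"g_{n}.npz",**c)
    if n!="scene": 
        im=c["pixels"][:,:,::-1]
        if n=="side": im=cv2.resize(im[140:270,175:355],None,fx=4.4,fy=4.4,interpolation=cv2.INTER_CUBIC)
        cv2.imwrite(f"pics/g_{n}.png",cv2.convertScaleAbs(im,alpha=1.5))
E
```

```text
clock: 9.7
eef_pos: [0.6353, 0.0476, 0.253]
tool_rot: [-0.166, 0.986, 0.0, -0.002]
ft_force: [-0.1, 0.1, -0.6]
grip_width: 0.0857
shift mm [-0.4 -0.1 -1. ] turn units 0.0 h -160.93 q [  4.3  31.1  18.4  77.6  -0.  -14.8] clock 9.7
```

View pics/g_wrist.png

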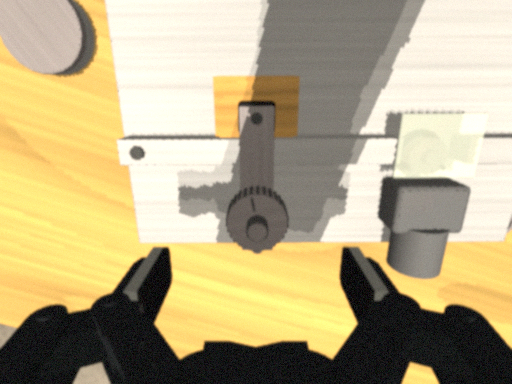

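View pics/g_side.png

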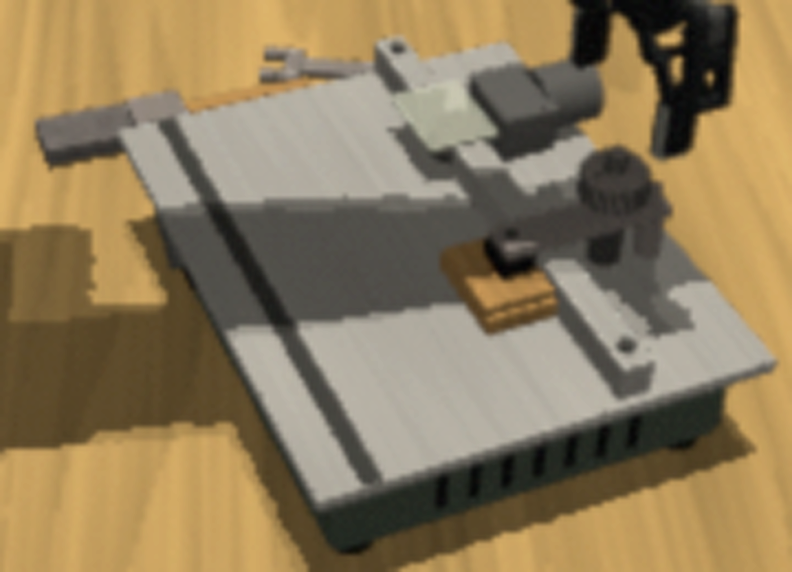

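The side view shows the foot under the shoe, tight to the fence. The wrist view has the nut head at about (257,221) and its stud top at (257,229). I'll fit the head.

Run:
```python
from h import *
sh=np.load("sh.npz");R,o=sh["R"],sh["o"]
c=np.load("g_wrist.npz")
cv2.imwrite("pics/g_z.png",cv2.resize(cv2.convertScaleAbs(c["pixels"][175:260,210:305,::-1],alpha=2),None,fx=7,fy=7,interpolation=cv2.INTER_CUBIC))
for n,u,z in(("stud top",(257,229),.164),("head top",(257,221),.151),("strap near shoe bolt",(257,118),.122)):
    p=on(c,u,z);print(n,p.round(4),(R.T@(p[:2]-o)).round(4))
```

```text
stud top [0.6307 0.0477 0.164 ] [ 0.0732 -0.0583]
head top [0.6312 0.0479 0.151 ] [ 0.0738 -0.0582]
strap near shoe bolt [0.5726 0.0277 0.122 ] [ 0.0118 -0.0582]
```

View pics/g_z.png

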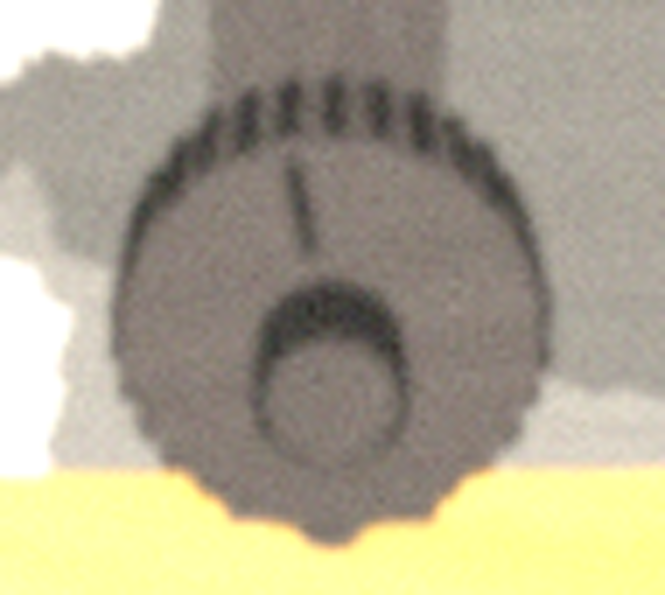

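```bash
python3 -m inch '[1,1,0,0,-1.4,1,2,0,0,-2.8,1,2,0,0,-4.2,1,2,0,0,-5.6,1,2,0,0,-7,1,2,0,0,-8.4,1,2,0,0,-9.8,1,2,0,0,-11.2]';python3 -m inch '[1,0,0,0,-1.4,1,0,0,0,-2.8,1,0,0,0,-4.2,1,0,0,0,-5.6,1,0,0,0,-7,1,0,0,0,-8.4,1,0,0,0,-9.3,1,0,0,0,-9.3]'
python3 - <<'E'
from h import *
sh=np.load("sh.npz");R,o=sh["R"],sh["o"]
go((*(R@np.array([.076,-.0592])+o),.2055),322)
E
```

```text
clock: 10.65
eef_pos: [0.6337, 0.0467, 0.2552]
tool_rot: [-0.686, 0.728, -0.0, 0.0]
ft_force: [-0.6, 0.2, -0.4]
grip_width: 0.0854
clock: 11.45
eef_pos: [0.6338, 0.0468, 0.2552]
tool_rot: [0.946, -0.325, -0.0, -0.0]
ft_force: [0.4, -0.7, -0.2]
grip_width: 0.0853
shift mm [-0.7 -0.6 49.7] turn units 0.01 h -37.97 q [   4.2   30.7   18.1   77.4    0.  -137.8] clock 11.45
```

```bash
python3 -m inch '[1,-0.7,-0.6,15,0,1,-0.7,-0.6,30,0,1,-0.7,-0.6,42,0,1,-0.7,-0.6,49,0,1,-0.7,-0.6,49,0,1,-0.7,-0.6,49,0]'
python3 - <<'E'
from h import *
from workcell import camera
sh=np.load("sh.npz");R,o=sh["R"],sh["o"]
go((*(R@np.array([.076,-.0592])+o),.2055),322)
for n,b in(("side",(270,120,350,220)),("scene",(220,120,330,240))):
    c=camera(n);np.savez(f"i_{n}.npz",**c);x0,y0,x1,y1=b
    cv2.imwrite(f"pics/i_{n}.png",cv2.resize(cv2.convertScaleAbs(c["pixels"][y0:y1,x0:x1,::-1],alpha=1.8),None,fx=5.5,fy=5.5,interpolation=cv2.INTER_CUBIC))
E
```

```text
clock: 12.05
eef_pos: [0.6342, 0.0479, 0.2062]
tool_rot: [0.946, -0.325, 0.0, -0.0]
ft_force: [-0.1, -0.8, -0.5]
grip_width: 0.0855
shift mm [-0.4  0.5  0.7] turn units 0.01 h -37.96 q [   4.3   32.2   13.3   71.     0.  -137.7] clock 12.05
```

View pics/i_side.png

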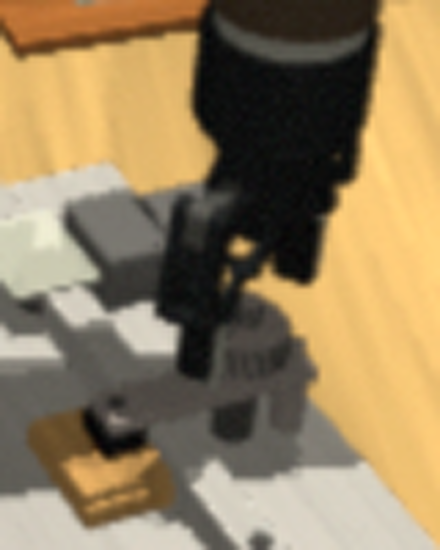

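View pics/i_scene.png

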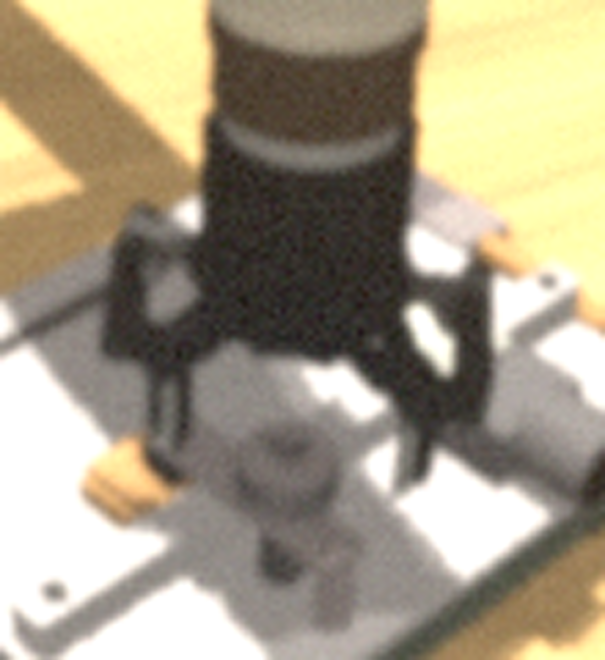

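The open fingers straddle the nut head: zoomed side view shows tips at (195,375) and (300,275), with the head centre at (250,330) between them. Closing.

```bash
python3 -m inch '[0.6,0,0,0,0,0.3,0,0,0,0,0.1,0,0,0,0,-0.1,0,0,0,0,-1,0,0,0,0,-1,0,0,0,0,-1,0,0,0,0,-1,0,0,0,0]'
python3 - <<'E'
from h import *
ob,T,h=state();print(h,T.T@ob["ft_force"],ob["ft_torque"],ob["grip_width"])
E
```

```text
clock: 12.95
eef_pos: [0.634, 0.0477, 0.2065]
tool_rot: [0.946, -0.325, 0.0, 0.0]
ft_force: [-2.6, -1.4, 5.5]
grip_width: 0.038
-37.94644865757539 [-1.19480089  2.66946374 -5.48536474] [-0.33703209  0.64410841 -0.05687479] 0.038031099161993216
```

```bash
python3 -m inch '[-1,0,0,0.1,1.2,-1,0,0,0.3,2.4,-1,0,0,0.4,3.6,-1,0,0,0.5,4.8,-1,0,0,0.6,6,-1,0,0,0.7,7.2,-1,0,0,0.8,8,-1,0,0,0.8,8]'
python3 - <<'E'
from h import *
ob,T,h=state();print(h,T.T@ob["ft_force"],T.T@ob["ft_torque"],ob["grip_width"])
E
```

```text
clock: 13.75
eef_pos: [0.6338, 0.0476, 0.2057]
tool_rot: [0.731, -0.682, 0.0, 0.0]
ft_force: [-3.5, -1.8, 5.9]
grip_width: 0.0376
-86.03784291359824 [ 1.56093272  3.59663133 -5.89515034] [-0.73560451  0.25879997  0.08791319] 0.03763099757961913
```

```bash
python3 -m inch '[-1,0,0,0.1,1.2,-1,0,0,0.3,2.4,-1,0,0,0.4,3.6,-1,0,0,0.5,4.8,-1,0,0,0.6,6,-1,0,0,0.7,7.2,-1,0,0,0.8,8,-1,0,0,0.8,8]'
python3 - <<'E'
from h import *
from workcell import camera
ob,T,h=state();print(h,T.T@ob["ft_force"],T.T@ob["ft_torque"],ob["grip_width"])
c=camera("wrist");cv2.imwrite("pics/j_wrist.png",cv2.convertScaleAbs(c["pixels"][:,:,::-1],alpha=1.8))
E
```

```text
clock: 14.55
eef_pos: [0.6336, 0.0476, 0.2049]
tool_rot: [-0.39, 0.921, -0.0, -0.0]
ft_force: [-4.7, -1.9, 6.8]
grip_width: 0.038
-134.0374960588151 [ 4.66238747  2.01968293 -6.78930753] [-0.46379529  0.73396287  0.04017816] 0.03799393495117481
```

View pics/j_wrist.png

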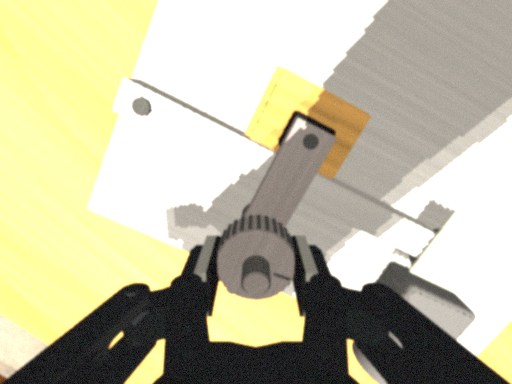

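The index line went from pointing up to (283,275), unchanged relative to the jaws, so the nut turns with the grip. Continuing.

```bash
python3 -m inch '[-1,0,0,0.1,1.2,-1,0,0,0.3,2.4,-1,0,0,0.4,3.6,-1,0,0,0.5,4.8,-1,0,0,0.6,6,-1,0,0,0.7,7.2,-1,0,0,0.8,8,-1,0,0,0.8,8]'; python3 -c "
from h import *
ob,T,h=state();print(h,T.T@ob['ft_force'],T.T@ob['ft_torque'],ob['grip_width'])"
python3 -m inch '[-1,0,0,0.1,1,-1,0,0,0.2,2,-1,0,0,0.2,2]'; python3 -c "
from h import *
ob,T,h=state();print(h,T.T@ob['ft_force'],T.T@ob['ft_torque'],ob['grip_width'])"
```

```text
clock: 15.4
eef_pos: [0.6335, 0.0478, 0.2041]
tool_rot: [0.018, 1.0, 0.0, -0.0]
ft_force: [-3.9, -0.7, 6.0]
grip_width: 0.0378
177.97024687866642 [ 3.88480482 -0.86438469 -5.99381505] [0.17947609 0.8342165  0.06593823] 0.03780296249668847
clock: 15.7
eef_pos: [0.6335, 0.0479, 0.2039]
tool_rot: [0.122, 0.992, 0.0, -0.0]
ft_force: [-4.0, -1.1, 5.7]
grip_width: 0.0381
165.95629768810196 [ 3.67299515 -2.01507315 -5.66224817] [0.28323306 0.74659408 0.11568588] 0.03809527380328536
```

```bash
cat > s.py <<'E'
from h import *
ob,T,h=state();print("h",round(h,2),(T.T@ob['ft_force']).round(2),"Tz",round((T.T@ob['ft_torque'])[2],3),round(ob['grip_width'],4),"q6",round(np.degrees(ob['joint_pos'][5]),1))
E
for i in 1; do python3 -m inch '[-1,0,0,0.1,1,-1,0,0,0.2,2,-1,0,0,0.2,2]' | tail -0; python3 s.py; done
python3 -m inch '[-1,0,0,0.1,1,-1,0,0,0.2,2,-1,0,0,0.2,2]' | tail -0; python3 s.py
```

```text
h 153.96 [ 3.52 -2.   -6.38] Tz 0.029 0.0374 q6 30.4
h 141.96 [ 3.02 -2.9  -6.72] Tz 0.016 0.0381 q6 42.4Exception ignored on flushing sys.stdout:
BrokenPipeError: [Errno 32] Broken pipe
Exception ignored on flushing sys.stdout:
BrokenPipeError: [Errno 32] Broken pipe
```

```bash
python3 -m inch '[-1,0,0,0.1,1,-1,0,0,0.2,2,-1,0,0,0.2,2]' | tail -0; python3 s.py
```

```text
h 129.99 [-0.75 -2.63 -5.88] Tz -0.004 0.0378 q6 54.3Exception ignored on flushing sys.stdout:
BrokenPipeError: [Errno 32] Broken pipe
```

```bash
python3 -m inch '[-1,0,0,0.1,1,-1,0,0,0.2,2,-1,0,0,0.2,2]'; python3 s.py
```

```text
clock: 16.9
eef_pos: [0.6356, 0.0445, 0.2034]
tool_rot: [0.516, 0.857, -0.002, 0.004]
ft_force: [1.7, -9.7, 4.1]
grip_width: 0.0382
h 117.87 [-9.41 -3.   -4.03] Tz 0.113 0.0382 q6 66.3
```

Run:
```python
from workcell import camera
import cv2
c=camera("wrist");cv2.imwrite("pics/k_wrist.png",cv2.convertScaleAbs(c["pixels"][:,:,::-1],alpha=1.8))
```

```text
(no output)
```

View pics/k_wrist.png

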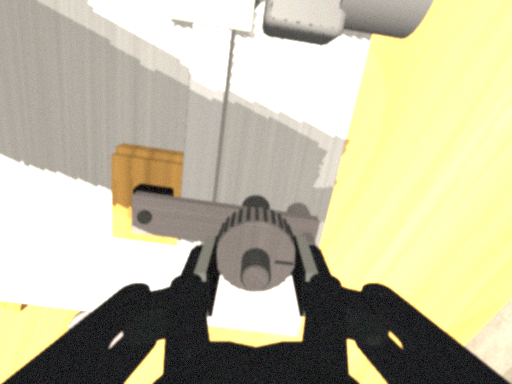

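The torque pattern and the index line, which has slipped about 15° relative to the jaws (now at (285,263)), say the nut stopped near 190° of turn (3.3 rad, within range), and the pads began rolling over it. To be sure it's bottomed and no finger is caught, I'll regrip at another angle and try again.

```bash
python3 -m inch '[0.1,0,0,0,-0.5,0.4,0,0,0,-0.5,0.5,0,0,0,-0.5,0.5,0,0,-4,-0.5,0.5,0,0,-8,-1.8,0.5,0,0,-8,-3.1,0.5,0,0,-8,-4.4,0.5,0,0,-8,-5.7]'; python3 -m inch '[0.5,0,0,0,-1.3,0.5,0,0,0,-2.6,0.5,0,0,0,-3.9,0.5,0,0,0,-5.2,0.5,0,0,0,-6.5,0.5,0,0,0,-7.8,0.5,0,0,0,-9,0.5,0,0,0,-9]'
python3 - <<'E'
from h import *
from workcell import camera
sh=np.load("sh.npz");R,o=sh["R"],sh["o"]
import runpy;runpy.run_path("s.py")
print(sensors.get_obs()["eef_pos"],R.T@(sensors.get_obs()["eef_pos"][:2]-o))
for n in("wrist","side"):
    c=camera(n);np.savez(f"l_{n}.npz",**c)
    im=c["pixels"][:,:,::-1]
    if n=="side": im=cv2.resize(im[120:230,240:350],None,fx=5.4,fy=5.4,interpolation=cv2.INTER_CUBIC)
    cv2.imwrite(f"pics/l_{n}.png",cv2.convertScaleAbs(im,alpha=1.8))
E
```

```text
clock: 17.75
eef_pos: [0.6342, 0.0482, 0.2108]
tool_rot: [0.237, 0.972, 0.0, 0.0]
ft_force: [-0.1, -0.2, -0.1]
grip_width: 0.0636
clock: 18.55
eef_pos: [0.6342, 0.0482, 0.2107]
tool_rot: [-0.227, 0.974, 0.0, 0.0]
ft_force: [0.4, 0.5, -0.2]
grip_width: 0.064
h -153.74 [-0.61  0.24  0.18] Tz -0.027 0.064 q6 -21.9
[0.63416143 0.04820652 0.21068631] [ 0.07668873 -0.0589151 ]
```

View pics/l_wrist.png

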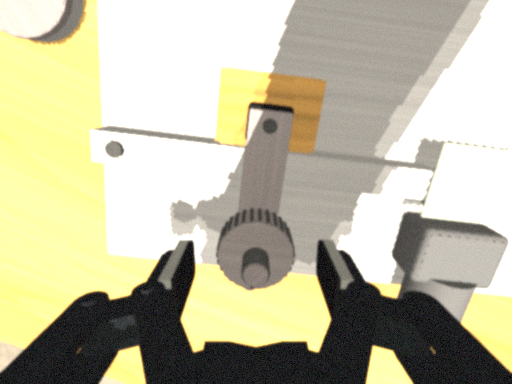

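View pics/l_side.png

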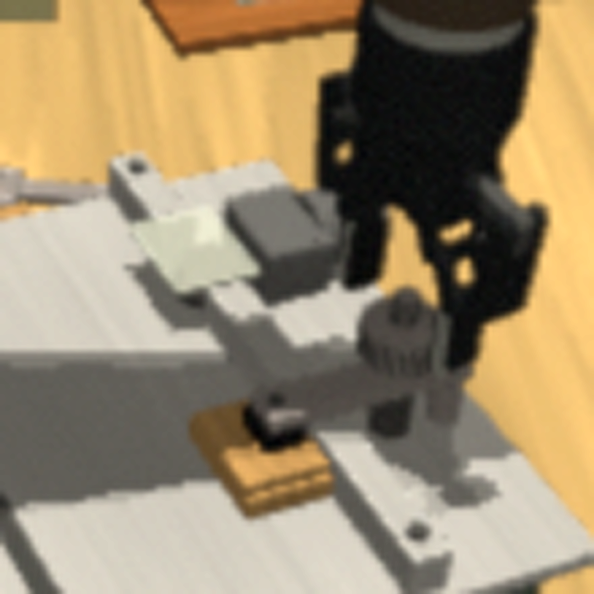

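The foot is undisturbed and the nut is centred between the fingers ((255,245) between 192 and 320). Regripping here.

```bash
python3 -m inch '[0.5,0,0,4,0,0.3,0,0,7,0,0.1,0,0,7.3,0,-0.05,0,0,7.3,0,-1,0,0,7.3,0,-1,0,0,7.3,0,-1,0,0,7.3,0,-1,0,0,7.3,0]'; python3 s.py; python3 -m inch '[-1,0,0,0,0.5,-1,0,0,0,1,-1,0,0,0,1]'; python3 s.py
```

```text
clock: 19.45
eef_pos: [0.6339, 0.0479, 0.2033]
tool_rot: [-0.227, 0.974, 0.0, -0.0]
ft_force: [-1.4, -0.3, 1.4]
grip_width: 0.0382
h -153.74 [ 1.38  0.38 -1.45] Tz 0.022 0.0382 q6 -21.9
clock: 19.75
eef_pos: [0.6355, 0.0485, 0.2033]
tool_rot: [-0.176, 0.984, 0.0, 0.002]
ft_force: [3.9, 2.3, -3.1]
grip_width: 0.0378
h -159.72 [-4.45  0.85  3.13] Tz 0.064 0.0378 q6 -15.9
```

```bash
python3 -m inch '[-1,0,0,0,0.5,-1,0,0,0,1,-1,0,0,0,1]'; python3 s.py;  python3 - <<'E'
from h import *
from workcell import camera
c=camera("wrist");np.savez("m_wrist.npz",**c)
cv2.imwrite("pics/m_wrist.png",cv2.resize(cv2.convertScaleAbs(c["pixels"][200:300,190:330,::-1],alpha=2.2),None,fx=5,fy=5,interpolation=cv2.INTER_CUBIC))
E
```

```text
clock: 20.05
eef_pos: [0.6372, 0.0487, 0.2034]
tool_rot: [-0.125, 0.992, 0.0, 0.004]
ft_force: [8.2, 2.4, -6.1]
grip_width: 0.0378
h -165.69 [-8.46  0.34  6.18] Tz 0.088 0.0378 q6 -10.0
```

View pics/m_wrist.png

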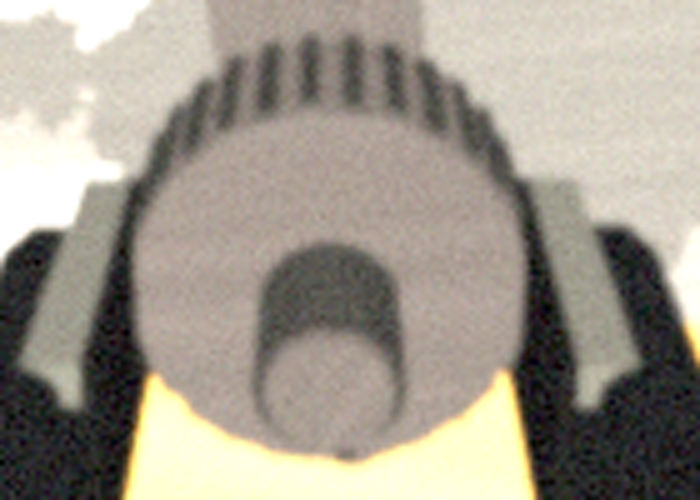

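The index line is now hidden behind the stud, pointing at about shaper +x. From the first picture (≈190° local) that makes about 190° of travel, and it hasn't moved since the stall. So the nut is bottomed. Backing off: 12° to undo the wind-up plus 90°.

```bash
python3 -m inch '[-1,0,0,0,-1,-1,0,0,0,-2,-1,0,0,-0.1,-3.2,-1,0,0,-0.2,-4.4,-1,0,0,-0.3,-5.6,-1,0,0,-0.5,-6.8,-1,0,0,-0.6,-8,-1,0,0,-0.6,-8]'; python3 s.py; python3 -m inch '[-1,0,0,-0.1,-1.2,-1,0,0,-0.2,-2.4,-1,0,0,-0.3,-3.6,-1,0,0,-0.5,-4.8,-1,0,0,-0.6,-6,-1,0,0,-0.7,-7.2,-1,0,0,-0.8,-8,-1,0,0,-0.8,-8]'; python3 s.py
python3 - <<'E'
from h import *
from workcell import camera
c=camera("wrist");np.savez("n_wrist.npz",**c)
cv2.imwrite("pics/n_wrist.png",cv2.convertScaleAbs(c["pixels"][:,:,::-1],alpha=1.8))
E
```

```text
clock: 20.9
eef_pos: [0.6354, 0.051, 0.2041]
tool_rot: [-0.519, 0.855, 0.002, 0.003]
ft_force: [3.4, 9.4, -2.0]
grip_width: 0.0379
h -117.42 [-9.9   1.3   2.05] Tz -0.097 0.0379 q6 -58.1
clock: 21.7
eef_pos: [0.6325, 0.0512, 0.2049]
tool_rot: [0.822, -0.57, -0.003, -0.002]
ft_force: [-4.9, 8.7, 2.8]
grip_width: 0.0381
h -69.43 [-9.87  1.52 -2.77] Tz -0.048 0.0381 q6 -106.1
```

View pics/n_wrist.png

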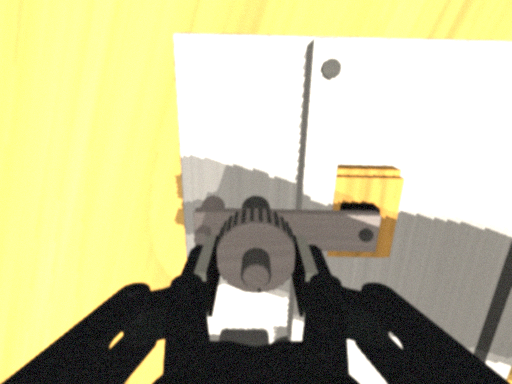

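Run:
```python
from h import *
from workcell import camera
a=np.load("m_wrist.npz")["pixels"][225:300,200:310,::-1];b=np.load("n_wrist.npz")["pixels"][225:300,200:310,::-1]
cv2.imwrite("pics/mn.png",np.vstack([cv2.resize(cv2.convertScaleAbs(i,alpha=2.2 if k else 2),None,fx=4,fy=4,interpolation=cv2.INTER_CUBIC) for k,i in enumerate((a,b))]))
v=[]
for n,x0,y0,x1,y1 in(("side",285,165,345,215),("scene",240,170,310,240)):
    c=camera(n);np.savez(f"n_{n}.npz",**c);v.append(cv2.resize(cv2.convertScaleAbs(c["pixels"][y0:y1,x0:x1,::-1],alpha=1.8),(390,390),interpolation=cv2.INTER_CUBIC))
cv2.imwrite("pics/n_both.png",np.hstack(v))
```

```text
(no output)
```

View pics/mn.png

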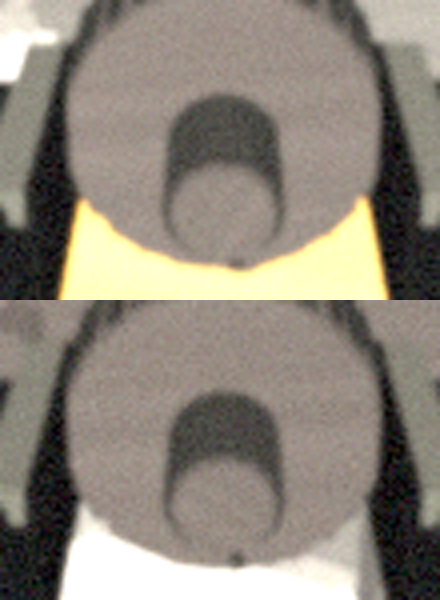

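View pics/n_both.png

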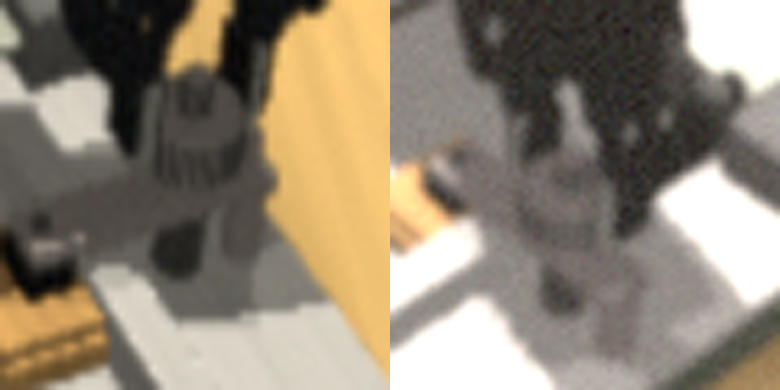

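The index tick sits at the same place relative to the jaws before and after ((237,265) in both), so the nut followed the whole 96° (1.68 rad). Trim back 5° to centre it, then hold still and check.

```bash
python3 -m inch '[-1,0,0,0,0.4,-1,0,0,0.1,0.8,-1,0,0,0.1,0.8,-1,0,0,0.1,0.8]'; python3 s.py; python3 -m inch '[-1,0,0,0,0,-1,0,0,0,0,-1,0,0,0,0,-1,0,0,0,0,-1,0,0,0,0,-1,0,0,0,0,-1,0,0,0,0,-1,0,0,0,0]'; python3 s.py
python3 - <<'E'
from h import *
from workcell import camera
sh=np.load("sh.npz");R,o=sh["R"],sh["o"]
c=camera("wrist");np.savez("p_wrist.npz",**c)
cv2.imwrite("pics/p_wrist.png",cv2.convertScaleAbs(c["pixels"][:,:,::-1],alpha=1.8))
cv2.imwrite("pics/p_z.png",cv2.resize(cv2.convertScaleAbs(c["pixels"][225:300,200:310,::-1],alpha=2),None,fx=4,fy=4,interpolation=cv2.INTER_CUBIC))
c=camera("side");cv2.imwrite("pics/p_side.png",cv2.resize(cv2.convertScaleAbs(c["pixels"][140:270,175:355,::-1],alpha=1.5),None,fx=4.4,fy=4.4,interpolation=cv2.INTER_CUBIC))
E
```

```text
clock: 22.25
eef_pos: [0.6328, 0.0512, 0.2048]
tool_rot: [0.797, -0.604, -0.003, -0.002]
ft_force: [-3.1, 8.7, 2.7]
grip_width: 0.0378
h -74.33 [-9.27  0.61 -2.63] Tz 0.064 0.0378 q6 -101.2
clock: 23.05
eef_pos: [0.6328, 0.0512, 0.2048]
tool_rot: [0.797, -0.604, -0.003, -0.002]
ft_force: [-4.1, 8.6, 2.7]
grip_width: 0.0379
h -74.33 [-9.44  1.63 -2.64] Tz 0.09 0.0379 q6 -101.2
```

View pics/p_wrist.png

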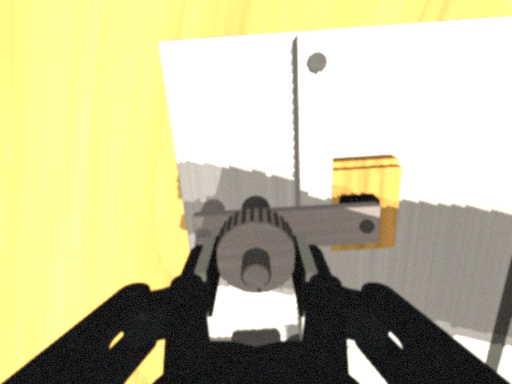

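View pics/p_z.png

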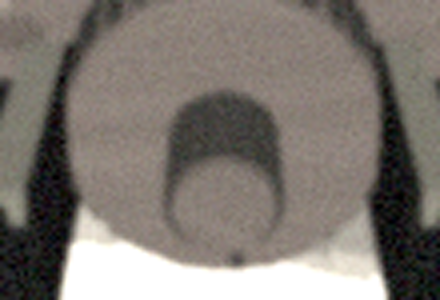

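View pics/p_side.png

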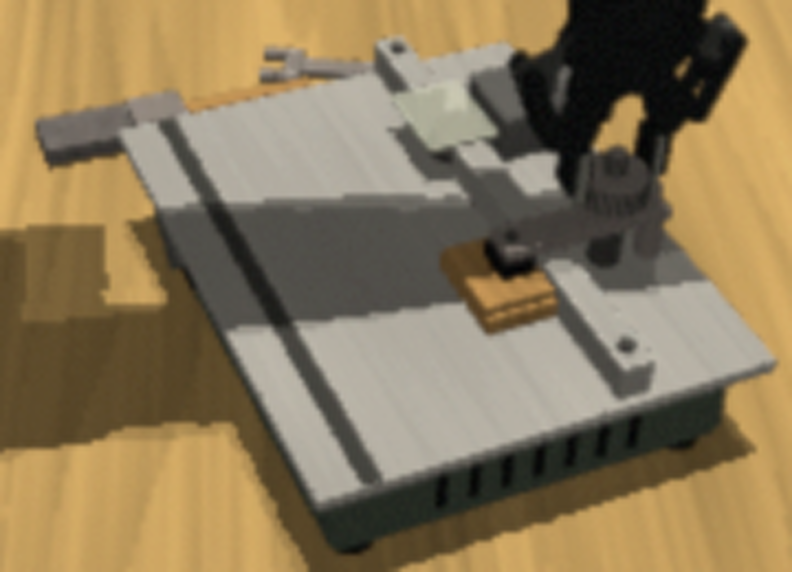

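The pose is steady, with the nut index unchanged in the jaws ((237,258)). The foot is at the same place in the side view as after placing ((445,255), (490,330)). Handing in.

```bash
python3 -c "
from workcell import order
print(order.job_done())"
```

```text
the job is handed in; nothing more can be done
None
```

I handed the job in at about 23 s of robot time. The foot is at the fence under the shoe, and the nut is backed off about a quarter turn and still gripped. The hand-in reports no verdict, so these are my own checks.

- **Foot:** I turned it a quarter turn and slid it under the shoe until a long edge pressed the fence with about 9 N. After I let go, its rear edge measured 27.6 mm, against 27 to 29 mm for the fence face. Its middle was within about 2 mm of the shoe's centre line, and the last side view shows it unmoved.
- **Nut run down:** It stopped after about 190° of clockwise turning (about 3.3 rad). At the stop the jaws slipped around the head by about 15°. I regripped at another angle and it stalled again at once, and the index line agreed with it being bottomed. I had no direct reading of the joint.
- **Nut backed off:** I undid it 96°, with the index line staying in place between the jaws, then trimmed it back 5°. That leaves about 91°, or 1.59 rad.
- **Final hold:** The grip is still closed at 38 mm and the pose did not change over the last 0.8 s. One flaw: the grip is about 3 mm off centre and carries a steady sideways load of about 9 N.
- **Tin, wrench and brush:** I never went near them. The wrench and brush look unmoved in the last side view; the tin is outside that crop, and I didn't measure it again at the end.

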